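# Corks into the narrow-necked cork jar

## Robot

A 6-joint arm with a two-finger parallel gripper is mounted at the origin on a cart in front of the work surface, level with it; the furniture and walls round the work are solid. World frame = base frame: x ahead of the robot, y to its left, z up, the work surface at z = 0. Lengths are in m, angles in rad, forces in N, time in s.
With the tool pointing down it reaches from about 0.225 to 0.875 m from the base axis. Payload 3.4 kg.
Tool frame: the origin (TCP) lies at the very end of the fingers, on their centre line; the grasp point (between the pads) lies 19 mm behind it (manip.hold_point_z is the distance from the TCP to the grasp point, in m); z points along the fingers, y is the line along which they close (so a half turn about z gives the same grasp; the last joint's range is limited). The gripper opens to 85 mm and grips with 20 to 120 N. Pads are 22 mm wide; open, the fingers measure 114 mm over their backs; the gripper's body (76 mm by 85 mm) begins 54 mm behind the grasp point. The pads swing forward as they close: fully open they stand 13 mm farther back than shut.
Start: joints at [1.034, 0.276, 1.505, -0, 1.361, -0.121], TCP at [0.232, 0.526, 0.205] pointing down, gripper open.
Joint ranges: [-2.89, 2.89], [-0.75, 2.08], [0.22, 2.7], [-1.18, 4.32], [0.11, 2.71], [-2.7, 2.7]. Speed limits (rad/s): [2.57, 2.57, 3.14, 3.14, 3.14, 3.14].

## Interface

Orientations are given as a unit quaternion [w, x, y, z].
In Python, from rig import readout, viewer, order, manip gives the robot as it stands. The module is installed in compiled form; this text tells all that it offers.
- The arm moves only by the tool send_rows, never from a script. Its arguments are lists of equal length, an entry for each row: "xyz": the shift along the world's x, y, z in m, a list of three; "delta_rot": the turn, a rotation vector about the world's x, y, z in degrees, a list of three. In form: {"xyz": [[tx, ty, tz], ...], "delta_rot": [[wx, wy, wz], ...]}. A call has 1 to 12 rows; each row shifts and turns the commanded pose from where the row before left it; what a row does not reach is not made up. A row lasts 1/10 s, in which the tool goes at most 50 mm and 8.59 degrees, less where a joint would pass 70% of its speed; a pose out of reach is approached as far as the arm can. A call with a gripper value outside its range is refused whole. "gripper" is the finger opening in m, from 0 to 0.0854, set as the call begins (left out, the last holds). The fingers move at their own pace and stop on an object; "force" is the grip in N (left out, the last holds). Time passes only in rows, so rows that do not move let the fingers close. It gives the time, the measured TCP pose, the force, the opening and the grip force at its end, in the units of the state.
- readout.get_state(): the state, without advancing time (a new reading comes with each control period).
- viewer.get_image(name): name is "scene" or "top" or "wrist"; returns a dict with "color" (400x640x3 uint8, red, green, blue), "depth" (400x640 float32, m along the optical axis (not along the pixel's ray), 0 where there is no reading), "K" (3x3 intrinsics, pixels), "camera_from_world" (4x4, takes a point from world to camera coordinates). Camera axes: x right, y up, looking along -z (the intrinsics and any distortion apply to the point x, -y, -z); pixel columns grow to the right and rows downward; lengths in m; the calibration is good to about 2 mm. A picture is of the moment at which its call begins.
- order.sign_off(): hands the job in; it is judged then, once.
The state is a dict: "clock": time; "qpos": joint angles; "qd": joint speeds; "effort": joint torques, N m; "position": TCP position; "ee_rot": TCP orientation; "contact_force": force on the tool from outside, world axes, zero at the start; "moment": the same for the moment, N m; "width": finger opening in m; "gripper_force": force on a finger pad.
Only numpy, scipy, OpenCV 4.12 (cv2) and the standard library are available. Lean on these libraries where they do the work, as an engineer would, in place of code of your own. Each camera call takes 0.05 s, during which the arm holds its last target. There are 200 camera calls.

## Task

Put the two straight wine corks away into the white narrow-necked stoneware jar, one after the other, so that both end up down inside its belly. Leave the mushroom-shaped sparkling-wine cork standing where it is, and do not tip the jar or push it about.

Things in the scene. Friction and masses are not known exactly. Their poses are not given: they have to be found in the camera images.
- cork_jar: White open stoneware jar, 0.9 kg, loose on the worktop, round, 152 mm high, belly 120 mm across. The neck (30 mm high, bore 52 mm, 62 mm at the very lip, lip 72 mm across outside) leads down from the mouth. Inside, the floor is 6 mm above the worktop; the belly is 86 mm wide at the floor, 104 to 110 mm from 12 to 85 mm height, then slopes in to the neck. Origin: centre of its underside; z up.
- jar_mouth (a point): Centre of the jar's mouth, level with the top of its lip, 152 mm above the worktop.
- wine_cork_a: Straight cylindrical wine cork, 24 mm in diameter, 48 mm long, 15 g, standing on end on the worktop. Origin: its centre, 24 mm above the worktop at the start; z along its length.
- wine_cork_b: The other straight wine cork, the same as wine_cork_a in every way.
- mushroom_cork: Sparkling-wine cork of the same material and height (48 mm), but mushroom-shaped: a head 32 mm across on a waisted stem 23 to 27 mm across. It stands on its stem, and the three corks may have changed places. Not to be put in the jar. Origin: its middle, 24 mm above the worktop; z up.
Things that resemble listed ones, but are neither listed nor needed, are in the scene too. What is shaped like the wine_cork_b but pink is not meant.

How it is judged:
By the outcome, as a careful person would: the job done as asked, in the order asked, and still so for the second after the job is handed in, with the robot touching nothing.
It also fails if it takes over 69 s, if anything falls off the work surface, if the arm or the gripper's body presses on something with over 40 N, if the wrist force passes 120 N, or if a joint passes its speed limit or range.

## Working session

There is one attempt and no reset: what is moved stays moved. The work goes in short steps, Python scripts to look and compute and a tool call to move; the robot and the scene stay as the last step left them, time stands still between calls to the robot, and variables do not carry over. Pictures are saved under pics/ and viewed, at most 10 in all, crops included, and the job is handed in when it is done.

Besides the shell and the picture viewer there is one more tool, called as name(argument=value, ...) on one line, values as JSON. send_rows: Moves the arm, as the interface text tells. Its arguments: {"type":"object","properties":{"xyz":{"type":"array"},"delta_rot":{"type":"array"},"gripper":{"type":"number"},"force":{"type":"number"}},"required":["xyz","delta_rot"]}

```bash
mkdir -p pics; cat > h.py <<'E'
from rig import readout, viewer, order, manip
import numpy as np, cv2
def save(n,im): cv2.imwrite('pics/'+n,cv2.cvtColor(im,cv2.COLOR_RGB2BGR))
def world(im):
    K=im['K'];d=im['depth'].astype(float);h,w=d.shape
    u,v=np.meshgrid(np.arange(w),np.arange(h))
    P=np.stack([(u-K[0,2])/K[0,0]*d,-(v-K[1,2])/K[1,1]*d,-d,np.ones_like(d)],-1)
    W=P@np.linalg.inv(im['camera_from_world']).T
    W=W[...,:3]; W[d==0]=np.nan
    return W
E
python3 - <<'E'
from h import *
for n in ['top','scene']:
    im=viewer.get_image(n); save(n+'0.png',im['color']); np.savez('/tmp/'+n,**im)
    print(im['K'],np.linalg.inv(im['camera_from_world'])[:3,3])
print(readout.get_state(), manip.hold_point_z)
E
```

```text
[[434.14750089   0.         314.43125224]
 [  0.         434.14750089 194.70565109]
 [  0.           0.           1.        ]] [ 0.47095479 -0.30792631  0.97450631]
[[466.13969707   0.         321.1319568 ]
 [  0.         466.13969707 210.30206361]
 [  0.           0.           1.        ]] [-0.05917691 -0.8141379   0.46571351]
{'clock': 0.1, 'qpos': array([ 1.03402385e+00,  2.76564270e-01,  1.50598507e+00, -1.95482445e-05,
        1.36074496e+00, -1.21001433e-01]), 'qd': array([-0.00019399, -0.00208354, -0.00349709, -0.000697  ,  0.00056889,
       -0.00056098]), 'effort': array([ 7.11608136e-04, -4.17701054e+01, -2.46406442e+01, -1.38644305e-04,
        5.82359135e-03,  9.67394911e-07]), 'position': array([0.23198598, 0.52555967, 0.20461628]), 'ee_rot': array([-2.65762371e-04,  2.06389334e-01,  9.78469580e-01, -8.08309342e-04]), 'contact_force': array([-0.38364828,  0.11556791,  0.4525915 ]), 'moment': array([ 0.00208632, -0.00685213, -0.02502272]), 'gripper_force': 0.0, 'width': 0.08546802667652807} 0.0187
```

View pics/top0.png

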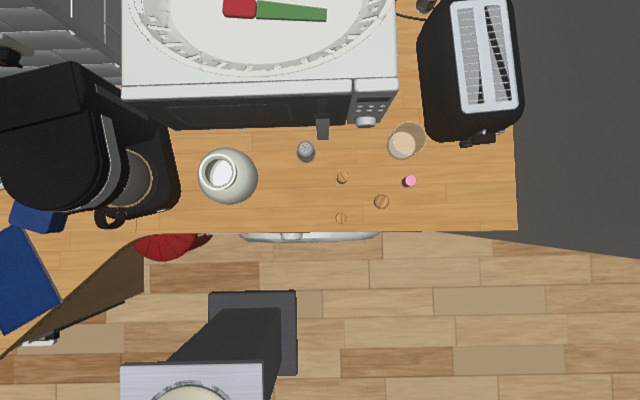

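View pics/scene0.png

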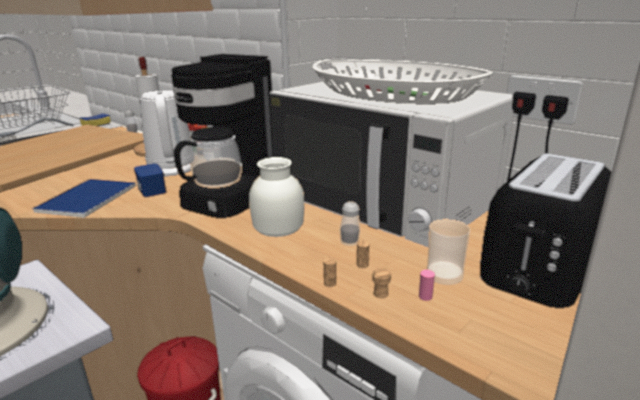

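The top view shows straight corks at about (342,178) and (341,218), the mushroom at (381,201), pink at (410,181) and the jar mouth at (218,173). The scene view agrees, with corks at (363,255) and (330,272) and the mushroom at (381,283).

```bash
python3 - <<'E'
from h import *
from scipy import ndimage as N
for n in ['top','scene']:
    im=dict(np.load(f'/tmp/{n}.npz')); W=world(im); z=W[...,2]
    print(n)
    m=(z>0.015)&(z<0.3)&(W[...,0]>0.2)&(W[...,0]<0.75)&(W[...,1]<0.3)&(W[...,1]>-0.9)
    if n=='top': print('counter z',np.nanmedian(z[205:225,270:330]))
    l,k=N.label(m)
    for i in range(1,k+1):
        s=l==i
        if s.sum()<25: continue
        p=W[s]; zt=np.percentile(p[:,2],95); t=p[p[:,2]>zt-.006]
        ys,xs=np.where(s)
        print(xs.min(),xs.max(),ys.min(),ys.max(),s.sum(),'zt',zt.round(3),'topmid',((t.min(0)+t.max(0))/2).round(4)[:2],'ext',np.ptp(t,axis=0).round(3)[:2],'all',p.min(0).round(3),p.max(0).round(3))
    # jar lip
    if n=='top':
        s=(z>0.143)&(z<.16)&(np.abs(W[...,0]-.5)<.1)&(W[...,1]<0)&(W[...,1]>-.25)
        p=W[s]; print('lip',len(p),p.min(0),p.max(0))
        ys,xs=np.where(s); (c,r)=cv2.minEnclosingCircle(np.stack([xs,ys],1).astype(np.float32)); print(c,r)
        K=im['K'];T=np.linalg.inv(im['camera_from_world'])
        def ray(u,v,h):
            d=T[:3,:3]@np.array([(u-K[0,2])/K[0,0],-(v-K[1,2])/K[1,1],-1]); o=T[:3,3]; return o+d*(h-o[2])/d[2]
        print('lip c',ray(*c,.152))
    big=cv2.resize(im['color'][120:240,180:440] if n=='top' else im['color'][150:310,230:490],None,fx=3,fy=3,interpolation=cv2.INTER_CUBIC); save(n+'crop.png',big)
E
```

```text
top
counter z 0.0002531194069979592
388 610 31 254 24117 zt 0.287 topmid [ 0.5749 -0.7384] ext [0.349 0.006] all [ 0.4   -0.743  0.015] [ 0.75  -0.448  0.3  ]
173 351 40 70 2685 zt 0.295 topmid [ 0.7277 -0.2149] ext [0.045 0.284] all [ 0.705 -0.357  0.267] [ 0.75  -0.073  0.3  ]
39 398 44 233 26111 zt 0.273 topmid [ 0.6174 -0.1544] ext [0.265 0.56 ] all [ 0.45  -0.435  0.015] [0.75 0.3  0.3 ]
0 17 58 66 117 zt 0.268 topmid [0.7486 0.2267] ext [0.003 0.017] all [0.747 0.218 0.234] [0.75 0.25 0.27]
296 315 141 162 342 zt 0.089 topmid [ 0.612  -0.2698] ext [0.029 0.027] all [ 0.589 -0.29   0.018] [ 0.627 -0.249  0.091]
198 257 147 203 2231 zt 0.152 topmid [ 0.5622 -0.104 ] ext [0.07 0.07] all [ 0.503 -0.164  0.016] [ 0.619 -0.048  0.156]
337 347 171 182 102 zt 0.051 topmid [ 0.5549 -0.347 ] ext [0.022 0.021] all [ 0.543 -0.358  0.018] [ 0.566 -0.336  0.053]
403 415 175 186 121 zt 0.05 topmid [ 0.5425 -0.4917] ext [0.022 0.022] all [ 0.531 -0.503  0.015] [ 0.553 -0.48   0.051]
374 388 194 208 172 zt 0.05 topmid [ 0.5006 -0.4287] ext [0.028 0.025] all [ 0.485 -0.444  0.03 ] [ 0.515 -0.414
[... 348 characters left out ...]
 0.275 topmid [ 0.6165 -0.1416] ext [0.267 0.585] all [ 0.455 -0.519  0.015] [0.75  0.189 0.3  ]
139 165 168 192 498 zt 0.062 topmid [0.4813 0.2832] ext [0.066 0.033] all [0.448 0.267 0.015] [0.514 0.3   0.064]
480 639 169 399 25029 zt 0.269 topmid [ 0.4008 -0.7557] ext [0.009 0.035] all [ 0.396 -0.81   0.015] [ 0.75  -0.533  0.3  ]
357 369 241 261 251 zt 0.048 topmid [ 0.5542 -0.3497] ext [0.025 0.023] all [ 0.541 -0.361  0.015] [ 0.567 -0.338  0.05 ]
324 336 258 280 274 zt 0.048 topmid [ 0.4665 -0.3433] ext [0.026 0.026] all [ 0.454 -0.357  0.015] [ 0.479 -0.33   0.05 ]
372 391 268 290 343 zt 0.047 topmid [ 0.4979 -0.4329] ext [0.028 0.028] all [ 0.483 -0.447  0.015] [ 0.512 -0.417  0.049]
```

View pics/topcrop.png

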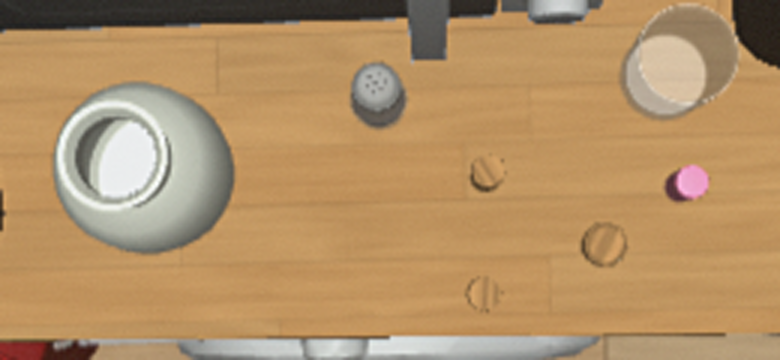

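```bash
python3 - <<'E'
from h import *
W=np.concatenate([world(dict(np.load(f'/tmp/{n}.npz'))).reshape(-1,3) for n in ('top','scene')])
for h in (.1,.2):
  for y in np.arange(-.5,.65,.1):
    s=W[(W[:,2]>h)&(W[:,2]<.7)&(W[:,0]>.14)&(W[:,1]>y-.05)&(W[:,1]<y+.05)]
    if len(s): print(h,y.round(2),'minx',np.percentile(s[:,0],.5).round(3),'maxz at minx',s[s[:,0]<np.percentile(s[:,0],5)][:,2].max().round(2))
E
```

```text
0.1 -0.5 minx 0.635 maxz at minx 0.18
0.1 -0.4 minx 0.67 maxz at minx 0.27
0.1 -0.3 minx 0.63 maxz at minx 0.25
0.1 -0.2 minx 0.566 maxz at minx 0.27
0.1 -0.1 minx 0.516 maxz at minx 0.16
0.1 -0.0 minx 0.518 maxz at minx 0.33
0.1 0.1 minx 0.462 maxz at minx 0.33
0.1 0.2 minx 0.51 maxz at minx 0.33
0.1 0.3 minx 0.564 maxz at minx 0.21
0.1 0.4 minx 0.431 maxz at minx 0.47
0.1 0.5 minx 0.433 maxz at minx 0.47
0.1 0.6 minx 0.433 maxz at minx 0.47
0.2 -0.5 minx 0.949 maxz at minx 0.27
0.2 -0.4 minx 0.67 maxz at minx 0.27
0.2 -0.3 minx 0.633 maxz at minx 0.25
0.2 -0.2 minx 0.669 maxz at minx 0.27
0.2 -0.1 minx 0.668 maxz at minx 0.27
0.2 -0.0 minx 0.518 maxz at minx 0.33
0.2 0.1 minx 0.489 maxz at minx 0.33
0.2 0.2 minx 0.51 maxz at minx 0.33
0.2 0.3 minx 0.571 maxz at minx 0.47
0.2 0.4 minx 0.431 maxz at minx 0.47
0.2 0.5 minx 0.433 maxz at minx 0.47
0.2 0.6 minx 0.433 maxz at minx 0.47
```

send_rows(xyz=[[0.0075, -0.03, 0], [0.0075, -0.03, 0], [0.0075, -0.03, 0], [0.0075, -0.03, 0], [0.0075, -0.03, 0], [0.0075, -0.03, 0], [0.0075, -0.03, 0], [0.0075, -0.03, 0], [0.0075, -0.03, 0], [0.0075, -0.03, 0], [0.0075, -0.03, 0], [0.0075, -0.03, 0]], delta_rot=[[0, 0, -2.7], [0, 0, -2.7], [0, 0, -2.7], [0, 0, -2.7], [0, 0, -2.7], [0, 0, -2.7], [0, 0, -2.7], [0, 0, -2.7], [0, 0, -2.7], [0, 0, -2.7], [0, 0, -2.7], [0, 0, -2.7]], gripper=0.05, force=25)

```text
clock: 1.3
position: [0.322, 0.1648, 0.2052]
ee_rot: [-0.0, 0.472, 0.882, -0.0]
contact_force: [0.3, 0.5, -0.1]
width: 0.0502
gripper_force: 0.0
```

send_rows(xyz=[[0.003, -0.03, 0], [0.003, -0.03, 0], [0.003, -0.03, 0], [0.003, -0.03, 0], [0.003, -0.03, 0], [0.003, -0.03, 0], [0.003, -0.03, 0], [0.003, -0.03, 0], [0.003, -0.03, 0], [0.003, -0.03, 0], [0.003, -0.03, 0], [0.003, -0.03, 0]], delta_rot=[[0, 0, -4.7], [0, 0, -4.7], [0, 0, -4.7], [0, 0, -4.7], [0, 0, -4.7], [0, 0, -4.7], [0, 0, -4.7], [0, 0, -4.7], [0, 0, -4.7], [0, 0, -4.7], [0, 0, -4.7], [0, 0, -4.7]])

```text
clock: 2.5
position: [0.3579, -0.195, 0.2051]
ee_rot: [-0.0, 0.833, 0.553, 0.0]
contact_force: [0.8, -0.5, -0.5]
width: 0.0498
gripper_force: 0.0
```

send_rows(xyz=[[0.018, -0.025, -0.01], [0.018, -0.025, -0.01], [0.018, -0.025, -0.01], [0.018, -0.025, -0.01], [0.018, -0.025, -0.02], [0.019, -0.023, -0.02], [0, 0, 0], [0, 0, 0]], delta_rot=[[0, 0, -1], [0, 0, -1], [0, 0, -1], [0, 0, -1], [0, 0, -1], [0, 0, -1], [0, 0, 0], [0, 0, 0]])

```text
clock: 3.3
position: [0.4666, -0.3414, 0.1241]
ee_rot: [-0.002, 0.86, 0.51, -0.0]
contact_force: [-0.4, -0.2, 0.2]
width: 0.0503
gripper_force: 0.0
```

```bash
python3 - <<'E'
from h import *
im=viewer.get_image('wrist'); save('wrist1.png',im['color']); W=world(im)
from scipy import ndimage as N
z=W[...,2]; m=(z>.04)&(z<.056)
l,k=N.label(m)
for i in range(1,k+1):
    s=l==i
    if s.sum()>80: p=W[s]; print(s.sum(),((p.min(0)+p.max(0))/2).round(4),np.ptp(p,axis=0).round(3))
print(readout.get_state()['position'])
E
```

```text
738 [ 0.6053 -0.2723  0.048 ] [0.025 0.036 0.016]
408 [ 0.6397 -0.3065  0.048 ] [0.008 0.024 0.016]
1191 [ 0.6761 -0.3587  0.048 ] [0.009 0.057 0.016]
786 [ 0.5561 -0.3467  0.0448] [0.023 0.023 0.009]
681 [ 0.469  -0.3416  0.0452] [0.024 0.023 0.01 ]
1043 [ 0.6237 -0.4727  0.048 ] [0.06  0.05  0.016]
876 [ 0.6376 -0.5001  0.048 ] [0.042 0.029 0.016]
212 [ 0.5099 -0.4268  0.0437] [0.015 0.026 0.007]
901 [ 0.6221 -0.603   0.048 ] [0.019 0.088 0.016]
[ 0.46661471 -0.34120627  0.12510237]
```

View pics/wrist1.png

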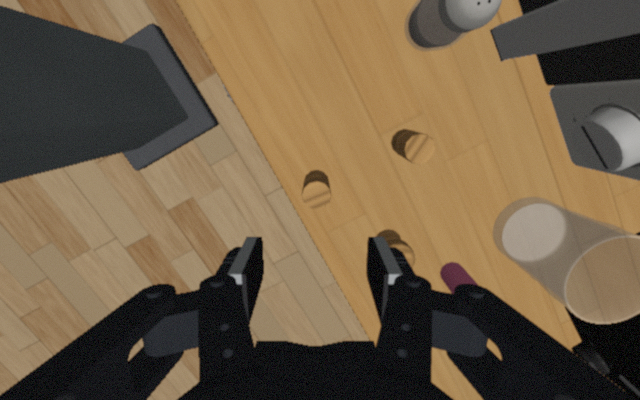

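The wrist view shows the near cork at (316,193), centred between the fingers, with the mushroom at about (395,248) clear of the right finger.

send_rows(xyz=[[0.001, -0.001, -0.02], [0, 0, -0.02], [0, 0, -0.02], [0, 0, -0.02], [0, 0, -0.017], [0, 0, -0.01], [0, 0, 0]], delta_rot=[[0, 0, 0], [0, 0, 0], [0, 0, 0], [0, 0, 0], [0, 0, 0], [0, 0, 0], [0, 0, 0]])

```text
clock: 4.05
position: [0.4674, -0.3418, 0.0182]
ee_rot: [-0.001, 0.86, 0.511, -0.0]
contact_force: [-0.1, -0.3, -0.1]
width: 0.0502
gripper_force: 0.0
```

send_rows(xyz=[[0, 0, 0], [0, 0, 0], [0, 0, 0], [0, 0, 0], [0, 0, 0], [0, 0, 0], [0, 0, 0], [0, 0, 0]], delta_rot=[[0, 0, 0], [0, 0, 0], [0, 0, 0], [0, 0, 0], [0, 0, 0], [0, 0, 0], [0, 0, 0], [0, 0, 0]], gripper=0.015, force=25)

```text
clock: 4.85
position: [0.4689, -0.3436, 0.0197]
ee_rot: [0.001, 0.86, 0.51, 0.0]
contact_force: [-1.1, 0.3, 6.4]
width: 0.0213
gripper_force: 24.8
```

send_rows(xyz=[[0, 0, 0.01], [0, 0, 0.02], [0, 0, 0.03], [0, 0, 0.04], [0, 0, 0.04], [0, 0, 0.04], [0, 0, 0.03], [0, 0, 0]], delta_rot=[[0, 0, 0], [0, 0, 0], [0, 0, 0], [0, 0, 0], [0, 0, 0], [0, 0, 0], [0, 0, 0], [0, 0, 0]])

```text
clock: 5.65
position: [0.4704, -0.3449, 0.2342]
ee_rot: [0.005, 0.86, 0.51, 0.002]
contact_force: [-0.4, -1.1, -0.2]
width: 0.0214
gripper_force: 24.5
```

send_rows(xyz=[[0.008, 0.02, 0], [0.008, 0.02, 0], [0.008, 0.02, 0], [0.008, 0.02, 0], [0.008, 0.02, 0], [0.008, 0.02, 0], [0.008, 0.02, 0], [0.008, 0.02, 0], [0.008, 0.02, 0], [0.008, 0.02, 0], [0.008, 0.02, 0], [0.006, 0.018, 0]], delta_rot=[[0, 0, 2], [0, 0, 2], [0, 0, 2], [0, 0, 2], [0, 0, 2], [0, 0, 2], [0, 0, 2], [0, 0, 2], [0, 0, 2], [0, 0, 2], [0, 0, 2], [0, 0, 2]])

```text
clock: 6.85
position: [0.562, -0.1037, 0.2276]
ee_rot: [-0.001, 0.734, 0.679, -0.0]
contact_force: [1.2, 0.5, 0.1]
width: 0.0212
gripper_force: 24.5
```

send_rows(xyz=[[0, 0, 0], [0, 0, 0]], delta_rot=[[0, 0, 0], [0, 0, 0]])

```text
clock: 7.05
position: [0.5618, -0.105, 0.2278]
ee_rot: [-0.0, 0.735, 0.678, -0.001]
contact_force: [-0.8, -0.6, -0.4]
width: 0.0212
gripper_force: 24.5
```

```bash
python3 - <<'E'
from h import *
im=viewer.get_image('wrist'); W=world(im)
z=W[...,2]; s=(z>.145)&(z<.157)&(W[...,1]>-.17)&(W[...,0]<.61)&(W[...,1]<-.04)
p=W[s]; print(s.sum(),p.min(0),p.max(0)); 
a=viewer.get_image('scene')['color']; save('c1.png',np.vstack([im['color'],cv2.resize(a[80:280,200:520],(640,400))])[:, :][::1])
cv2.imwrite('pics/c1.png',cv2.resize(cv2.imread('pics/c1.png'),(480,600)))
print(readout.get_state())
E
```

```text
1950 [ 0.52852395 -0.13546396  0.14500479] [ 0.59874952 -0.06809885  0.1538156 ]
{'clock': 7.15, 'qpos': array([-3.07176859e-01,  2.59606522e-01,  1.47162342e+00, -6.69489057e-04,
        1.41094605e+00, -2.25509225e-01]), 'qd': array([-0.00641502, -0.00316723, -0.00375179,  0.00366255, -0.00209615,
       -0.00114716]), 'effort': array([ 3.97711834e-01, -4.11527038e+01, -2.50501978e+01,  2.58691830e-02,
        8.37487984e-03, -4.65569940e-06]), 'position': array([ 0.56180419, -0.10567675,  0.22810607]), 'ee_rot': array([-8.93232208e-05,  7.35346950e-01,  6.77690689e-01, -4.31620499e-04]), 'contact_force': array([1.20663952, 0.04809295, 0.08563413]), 'moment': array([ 0.01175638, -0.01864646,  0.04520445]), 'gripper_force': 24.47831243276596, 'width': 0.02138150610894704}
```

View pics/c1.png

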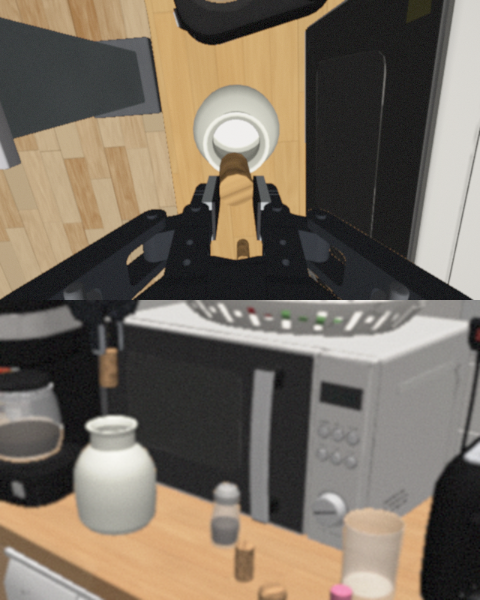

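The cork hangs upright, centred above the mouth in both views.

send_rows(xyz=[[0.001, 0.001, -0.02], [0, 0, -0.02], [0, 0, -0.018], [0, 0, -0.01], [0, 0, 0], [0, 0, 0]], delta_rot=[[0, 0, 0], [0, 0, 0], [0, 0, 0], [0, 0, 0], [0, 0, 0], [0, 0, 0]])

```text
clock: 7.75
position: [0.5636, -0.1046, 0.1609]
ee_rot: [0.0, 0.735, 0.678, 0.0]
contact_force: [0.7, -0.0, -0.5]
width: 0.0212
gripper_force: 24.5
```

send_rows(xyz=[[0, 0, 0], [0, 0, 0], [0, 0, 0], [0, 0, 0], [0, 0, 0], [0, 0, 0], [0, 0, 0], [0, 0, 0.02], [0, 0, 0.03], [0, 0, 0.02], [0, 0, 0]], delta_rot=[[0, 0, 0], [0, 0, 0], [0, 0, 0], [0, 0, 0], [0, 0, 0], [0, 0, 0], [0, 0, 0], [0, 0, 0], [0, 0, 0], [0, 0, 0], [0, 0, 0]], gripper=0.05)

```text
clock: 8.85
position: [0.5652, -0.1045, 0.2337]
ee_rot: [0.003, 0.735, 0.678, 0.002]
contact_force: [0.7, 0.0, 1.0]
width: 0.0499
gripper_force: 0.0
```

```bash
python3 - <<'E'
from h import *
im=viewer.get_image('wrist');a=viewer.get_image('scene')['color']; save('c2.png',np.vstack([im['color'],cv2.resize(a[80:280,200:520],(640,400))]))
cv2.imwrite('pics/c2.png',cv2.resize(cv2.imread('pics/c2.png'),(480,600)))
E
```

```text
(no output)
```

View pics/c2.png

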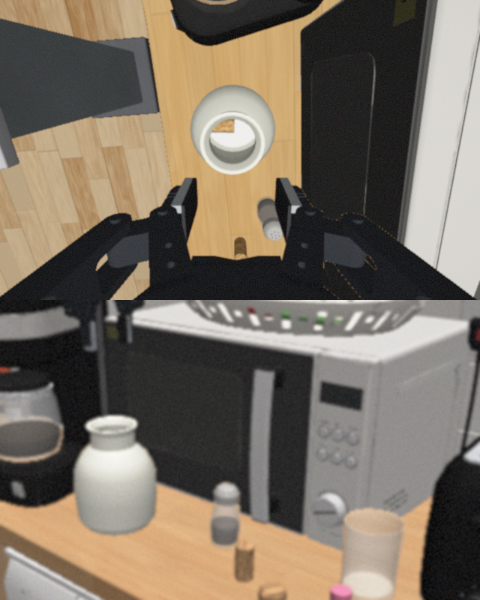

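The first cork lies in the belly (visible at (225,127)), and the jar has not moved.

send_rows(xyz=[[-0.001, -0.02, 0], [-0.001, -0.02, 0], [-0.001, -0.02, 0], [-0.001, -0.02, 0], [-0.001, -0.02, 0], [-0.001, -0.02, 0], [-0.001, -0.02, 0], [-0.001, -0.02, 0], [0, -0.02, 0], [0, -0.02, 0], [0, -0.02, 0], [0, -0.023, 0]], delta_rot=[[0, 0, 0], [0, 0, 0], [0, 0, 0], [0, 0, 0], [0, 0, 0], [0, 0, 0], [0, 0, 0], [0, 0, 0], [0, 0, 0], [0, 0, 0], [0, 0, 0], [0, 0, 0]])

```text
clock: 10.15
position: [0.5553, -0.3484, 0.2305]
ee_rot: [0.0, 0.735, 0.678, 0.0]
contact_force: [0.4, 0.0, 0.2]
width: 0.0498
gripper_force: 0.0
```

send_rows(xyz=[[0, 0, -0.02], [0, 0, -0.03], [0, 0, -0.03], [0, 0, -0.02], [0, 0, 0], [0, 0, 0]], delta_rot=[[0, 0, 0], [0, 0, 0], [0, 0, 0], [0, 0, 0], [0, 0, 0], [0, 0, 0]])

```text
clock: 10.75
position: [0.5555, -0.3479, 0.1306]
ee_rot: [0.0, 0.735, 0.678, 0.0]
contact_force: [-0.0, 0.3, 0.5]
width: 0.05
gripper_force: 0.0
```

```bash
python3 - <<'E'
from h import *
from scipy import ndimage as N
im=viewer.get_image('wrist'); save('wrist3.png',im['color']); W=world(im)
z=W[...,2]; l,k=N.label((z>.04)&(z<.056))
for i in range(1,k+1):
    s=l==i
    if s.sum()>80: p=W[s]; print(s.sum(),((p.min(0)+p.max(0))/2).round(4),np.ptp(p,axis=0).round(3))
print(readout.get_state()['position'])
E
```

```text
1182 [ 0.6674 -0.2569  0.048 ] [0.013 0.085 0.016]
421 [ 0.6049 -0.2702  0.048 ] [0.023 0.04  0.016]
154 [ 0.6403 -0.3065  0.048 ] [0.007 0.024 0.016]
386 [ 0.6752 -0.3645  0.048 ] [0.006 0.044 0.016]
654 [ 0.5565 -0.3468  0.0448] [0.023 0.023 0.009]
396 [ 0.5079 -0.4293  0.044 ] [0.019 0.03  0.008]
162 [ 0.5988 -0.4726  0.048 ] [0.01  0.028 0.016]
445 [ 0.5445 -0.4892  0.0445] [0.023 0.02  0.009]
[ 0.55609608 -0.34814045  0.13162097]
```

View pics/wrist3.png

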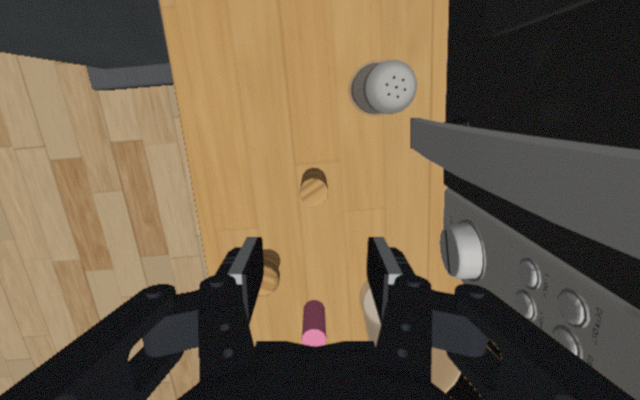

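The remaining straight cork is at (314,192), centred between the fingers. The mushroom (265,275) is well clear.

send_rows(xyz=[[0, 0, -0.02], [0, 0, -0.02], [0, 0, -0.02], [0, 0, -0.02], [0, 0, -0.021], [0, 0, -0.01], [0, 0, 0]], delta_rot=[[0, 0, 0], [0, 0, 0], [0, 0, 0], [0, 0, 0], [0, 0, 0], [0, 0, 0], [0, 0, 0]])

```text
clock: 11.5
position: [0.5552, -0.347, 0.0192]
ee_rot: [-0.0, 0.735, 0.678, -0.0]
contact_force: [-0.2, -0.1, -0.4]
width: 0.0503
gripper_force: 0.0
```

send_rows(xyz=[[0, 0, 0], [0, 0, 0], [0, 0, 0], [0, 0, 0], [0, 0, 0], [0, 0, 0], [0, 0, 0], [0, 0, 0]], delta_rot=[[0, 0, 0], [0, 0, 0], [0, 0, 0], [0, 0, 0], [0, 0, 0], [0, 0, 0], [0, 0, 0], [0, 0, 0]], gripper=0.015)

```text
clock: 12.3
position: [0.5592, -0.3498, 0.0248]
ee_rot: [0.006, 0.735, 0.678, 0.001]
contact_force: [0.5, 0.1, 13.9]
width: 0.0151
gripper_force: 6.4
```

send_rows(xyz=[[0, 0, 0.01], [0, 0, 0.02], [0, 0, 0.03], [0, 0, 0.04], [0, 0, 0.04], [0, 0, 0.04], [0, 0, 0.03], [0, 0, 0]], delta_rot=[[0, 0, 0], [0, 0, 0], [0, 0, 0], [0, 0, 0], [0, 0, 0], [0, 0, 0], [0, 0, 0], [0, 0, 0]])

```text
clock: 13.1
position: [0.5575, -0.3486, 0.2363]
ee_rot: [0.006, 0.735, 0.678, 0.001]
contact_force: [-0.9, -0.1, 0.2]
width: 0.0154
gripper_force: 0.0
```

```bash
python3 - <<'E'
from h import *
from scipy import ndimage as N
im=viewer.get_image('wrist'); a=viewer.get_image('scene')['color']; save('c4.png',np.vstack([im['color'],cv2.resize(a[150:350,250:570],(640,400))]))
cv2.imwrite('pics/c4.png',cv2.resize(cv2.imread('pics/c4.png'),(480,600)))
W=world(im); np.save('/tmp/W4',W)
z=W[...,2]; l,k=N.label((z>.012)&(z<.056))
for i in range(1,k+1):
    s=l==i
    if s.sum()>80: p=W[s]; print(s.sum(),p.min(0).round(3),p.max(0).round(3))
E
```

```text
1176 [ 0.66 -0.3   0.02] [ 0.674 -0.182  0.056]
324 [ 0.592 -0.291  0.027] [ 0.62  -0.249  0.056]
408 [ 0.546 -0.358  0.012] [ 0.569 -0.335  0.05 ]
343 [ 0.672 -0.391  0.013] [ 0.678 -0.342  0.056]
568 [ 0.487 -0.444  0.012] [ 0.518 -0.414  0.048]
524 [ 0.6   -0.467  0.012] [ 0.656 -0.449  0.056]
459 [ 0.533 -0.504  0.012] [ 0.556 -0.479  0.05 ]
453 [ 0.631 -0.513  0.012] [ 0.658 -0.481  0.056]
408 [ 0.706 -0.531  0.012] [ 0.744 -0.524  0.056]
```

View pics/c4.png

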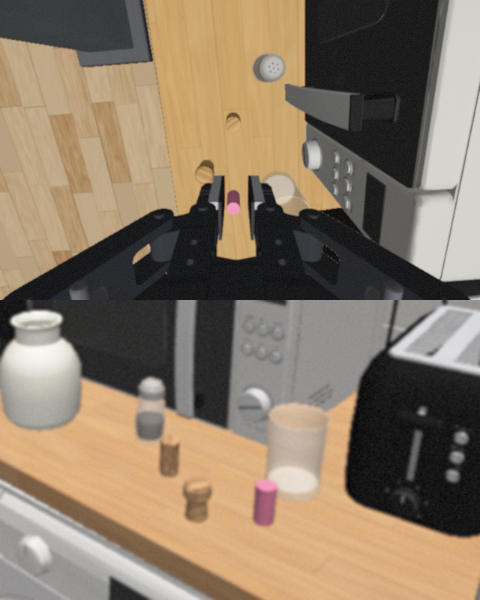

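The grip slid up and off the cork's rim. The cork still stands at about (0.557, -0.347) and nothing else was disturbed. I'll grip lower, with a narrower pre-opening.

send_rows(xyz=[[0, 0.001, -0.02], [0, 0, -0.03], [0, 0, -0.03], [0, 0, -0.03], [0, 0, -0.03], [0, 0, -0.02], [0, 0, 0], [0, 0, 0], [0, 0, 0]], delta_rot=[[0, 0, 0], [0, 0, 0], [0, 0, 0], [0, 0, 0], [0, 0, 0], [0, 0, 0], [0, 0, 0], [0, 0, 0], [0, 0, 0]], gripper=0.038)

```text
clock: 14.1
position: [0.5559, -0.3465, 0.0704]
ee_rot: [0.001, 0.735, 0.678, 0.0]
contact_force: [-0.6, -0.5, 0.5]
width: 0.0379
gripper_force: 0.0
```

send_rows(xyz=[[0.001, 0, -0.015], [0, 0, -0.015], [0, 0, -0.015], [0, 0, -0.013], [0, 0, 0], [0, 0, 0]], delta_rot=[[0, 0, 0], [0, 0, 0], [0, 0, 0], [0, 0, 0], [0, 0, 0], [0, 0, 0]])

```text
clock: 14.7
position: [0.5567, -0.3463, 0.012]
ee_rot: [0.0, 0.735, 0.678, 0.0]
contact_force: [-0.1, 0.1, -0.4]
width: 0.0382
gripper_force: 0.0
```

send_rows(xyz=[[0, 0, 0], [0, 0, 0], [0, 0, 0], [0, 0, 0], [0, 0, 0], [0, 0, 0], [0, 0, 0], [0, 0, 0]], delta_rot=[[0, 0, 0], [0, 0, 0], [0, 0, 0], [0, 0, 0], [0, 0, 0], [0, 0, 0], [0, 0, 0], [0, 0, 0]], gripper=0.02, force=22)

```text
clock: 15.5
position: [0.557, -0.3465, 0.0125]
ee_rot: [0.001, 0.735, 0.678, 0.0]
contact_force: [0.0, -0.5, 6.3]
width: 0.0229
gripper_force: 21.9
```

Firm grip this time. Lift and check.

send_rows(xyz=[[0, 0, 0.01], [0, 0, 0.02], [0, 0, 0.03], [0, 0, 0.04], [0, 0, 0.04], [0, 0, 0.04], [0, 0, 0.04], [0, 0, 0]], delta_rot=[[0, 0, 0], [0, 0, 0], [0, 0, 0], [0, 0, 0], [0, 0, 0], [0, 0, 0], [0, 0, 0], [0, 0, 0]])

```text
clock: 16.3
position: [0.5587, -0.3478, 0.2387]
ee_rot: [0.006, 0.735, 0.678, 0.001]
contact_force: [0.6, 0.9, 0.3]
width: 0.0229
gripper_force: 21.6
```

send_rows(xyz=[[0.0005, 0.02, 0], [0.0005, 0.02, 0], [0.0005, 0.02, 0], [0.0005, 0.02, 0], [0.0005, 0.02, 0], [0.0005, 0.02, 0], [0.0005, 0.02, 0], [0.0005, 0.02, 0], [0.0005, 0.02, 0], [0.0005, 0.02, 0], [0.0005, 0.02, 0], [0.0005, 0.022, 0]], delta_rot=[[0, 0, 0], [0, 0, 0], [0, 0, 0], [0, 0, 0], [0, 0, 0], [0, 0, 0], [0, 0, 0], [0, 0, 0], [0, 0, 0], [0, 0, 0], [0, 0, 0], [0, 0, 0]])

```text
clock: 17.5
position: [0.5621, -0.1022, 0.2314]
ee_rot: [0.0, 0.735, 0.678, 0.0]
contact_force: [-0.2, -0.7, -0.2]
width: 0.0225
gripper_force: 21.6
```

send_rows(xyz=[[0, 0, 0], [0, 0, 0]], delta_rot=[[0, 0, 0], [0, 0, 0]])

```text
clock: 17.7
position: [0.5622, -0.1032, 0.2315]
ee_rot: [0.0, 0.734, 0.679, -0.0]
contact_force: [-0.3, -0.6, -0.0]
width: 0.0226
gripper_force: 21.6
```

```bash
python3 - <<'E'
from h import *
im=viewer.get_image('wrist'); a=viewer.get_image('scene')['color']; save('c5.png',np.vstack([im['color'],cv2.resize(a[80:280,200:520],(640,400))]))
cv2.imwrite('pics/c5.png',cv2.resize(cv2.imread('pics/c5.png'),(480,600)))
W=world(im);z=W[...,2]; s=(z>.145)&(z<.157)&(W[...,1]>-.17)&(W[...,0]<.61)&(W[...,1]<-.04)
p=W[s]; print(s.sum(),p.min(0),p.max(0)); 
E
```

```text
1890 [ 0.52844064 -0.13566094  0.1450132 ] [ 0.59877046 -0.06830039  0.15305854]
```

View pics/c5.png

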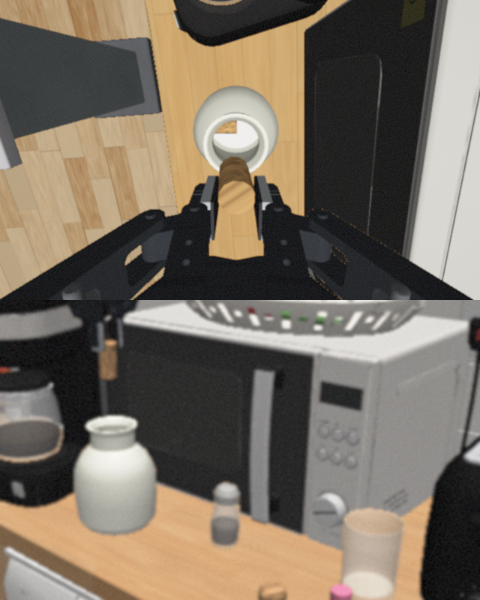

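The second cork is held upright over the mouth, with the first visible inside.

send_rows(xyz=[[0.001, -0.001, -0.02], [0, 0, -0.02], [0, 0, -0.02], [0, 0, -0.01], [0, 0, -0.004], [0, 0, 0], [0, 0, 0], [0, 0, 0]], delta_rot=[[0, 0, 0], [0, 0, 0], [0, 0, 0], [0, 0, 0], [0, 0, 0], [0, 0, 0], [0, 0, 0], [0, 0, 0]])

```text
clock: 18.6
position: [0.564, -0.1053, 0.1585]
ee_rot: [0.001, 0.735, 0.678, 0.001]
contact_force: [0.7, -0.6, -1.0]
width: 0.0225
gripper_force: 21.6
```

send_rows(xyz=[[0, 0, 0], [0, 0, 0], [0, 0, 0], [0, 0, 0], [0, 0, 0], [0, 0, 0], [0, 0, 0], [0, 0, 0.02], [0, 0, 0.03], [0, 0, 0.03], [0, 0, 0], [0, 0, 0]], delta_rot=[[0, 0, 0], [0, 0, 0], [0, 0, 0], [0, 0, 0], [0, 0, 0], [0, 0, 0], [0, 0, 0], [0, 0, 0], [0, 0, 0], [0, 0, 0], [0, 0, 0], [0, 0, 0]], gripper=0.05)

```text
clock: 19.8
position: [0.5635, -0.105, 0.238]
ee_rot: [0.001, 0.735, 0.678, 0.0]
contact_force: [-0.8, -0.2, -0.6]
width: 0.0499
gripper_force: 0.0
```

```bash
python3 - <<'E'
from h import *
im=viewer.get_image('wrist'); a=viewer.get_image('scene')['color']; save('c6.png',np.vstack([im['color'],cv2.resize(a[110:310,200:520],(640,400))]))
cv2.imwrite('pics/c6.png',cv2.resize(cv2.imread('pics/c6.png'),(480,600)))
W=world(im);z=W[...,2]; s=(z>.145)&(z<.157)&(W[...,1]>-.17)&(W[...,0]<.61)&(W[...,1]<-.04)
p=W[s]; print(s.sum(),p.min(0),p.max(0)); 
E
```

```text
2247 [ 0.52852004 -0.13848915  0.14500399] [ 0.59870324 -0.06820568  0.15319188]
```

View pics/c6.png

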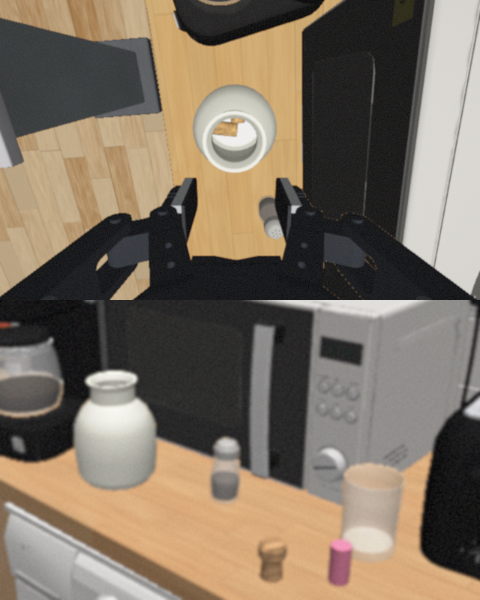

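Both corks are down in the belly, at about (225,128) and (237,120). The jar, mushroom cork and pink cork are where they were, and the gripper is clear and empty.

```bash
python3 -c "
from h import *
print(order.sign_off())"
```

```text
the job is handed in; nothing more can be done
None
```

Both straight wine corks are down in the jar's belly, the jar and mushroom cork were left in place, and the job was handed in at about 20 s; the second cork took two tries to grip.

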